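# Jack up the manipulator baseplate and hold it

## Robot

A 6-joint arm with a two-finger parallel gripper is mounted at the origin on the work surface. World frame = base frame: x ahead of the robot, y to its left, z up, the work surface at z = 0. Lengths are in m, angles in rad, forces in N, time in s.
With the tool pointing down it reaches from about 0.425 to 0.95 m from the base axis. Payload 3.5 kg.
Tool frame: the origin (TCP) lies midway between the tips of the shut fingers; the grasp point (between the pads) lies 19 mm behind it (ctrl.pinch_z is the distance from the TCP to the grasp point, in m); z points along the fingers, y is the line along which they close (so a half turn about z gives the same grasp; the last joint's range is limited). The gripper opens to 85 mm and grips with 20 to 120 N. Pads are 22 mm wide; open, the fingers measure 114 mm over their backs; the gripper's body (76 mm by 85 mm) begins 54 mm behind the grasp point. The pads swing forward as they close: fully open they stand 13 mm farther back than shut.
Start: joints at [-1.483, 0.286, 1.577, -0, 1.279, -0.15], TCP at [0.159, -0.656, 0.231] pointing down, gripper open.
Joint ranges: [-2.77, 2.77], [-0.9, 2.22], [0.21, 2.48], [-1.53, 4.67], [0.24, 2.81], [-2.84, 2.84]. Speed limits (rad/s): [2.79, 2.79, 3.14, 3.14, 3.14, 3.14].

## Interface

Orientations are given as a unit quaternion [x, y, z, w].
In Python, from plant import get_state, viewer, sign_off, ctrl gives the robot as it stands. The module is installed in compiled form; this text tells all that it offers.
- The arm moves only by the shell command python3 -m handwheel 'ROWS' [FORCE]. ROWS is JSON, a list that holds one entry, the list of rows, each a list of 5 numbers: the finger opening in m, from 0 to 0.0854, then the shift along the tool's x, y, z in m, then the turn about the tool's z in degrees. In form: [[[claw, x, y, z, spin], ...]]. A call has 1 to 12 rows; each row shifts and turns the commanded pose from where the row before left it, along the tool's axes as they then stand; what a row does not reach is not made up. A row lasts 1/12 s, in which the tool goes at most 41.7 mm and 7.16 degrees, less where a joint would pass 70% of its speed; a pose out of reach is approached as far as the arm can. A call is refused whole if a number of a shift passes 0.0417 or a number of a turn 7.16, either way. A call with a gripper value outside its range is refused whole. The fingers move at their own pace and stop on an object; FORCE is the grip in N (left out, the last holds). Time passes only in rows, so rows that do not move let the fingers close. It gives the time, the measured TCP pose, the force, the opening and the grip force at its end, in the units of the state.
- get_state(): the state, without advancing time (a new reading comes with each control period).
- viewer.read_camera(name): name is "scene" or "top" or "wrist"; returns the picture (384x512x3 uint8, blue, green, red); there is no depth.
- viewer.camera_params(name): a dict with "fov_y" (degrees; the focal length in pixels is half the picture's height over the tangent of half this angle, whatever the lens; pixels are square), "cx", "cy" (the principal point, pixels), "xyz" and "attitude" of the camera in the world; the wrist camera has in their place "hand_eye" (4x4, takes a point from camera to tool coordinates, whose origin is the TCP and whose axes are the flange's). Camera axes: x right, y up, looking along -z (the intrinsics and any distortion apply to the point x, -y, -z); pixel columns grow to the right and rows downward; lengths in m; the calibration is good to about 2 mm. A picture is of the moment at which its call begins: read the wrist's pose just before it. camera_params takes no time and is no camera call.
- sign_off(): hands the job in; it is judged then, once.
Trained networks look in the newest picture that a camera, given by its name, has taken for a name from the list of things; names that differ only in an ending like _2 or _b are one class to them, and where a whole thing is asked for, a point or a joint stands for the part that bears it (a point fixed in the world has none). Each returns a list of dicts, best first, with "confidence" (0 to 1); they miss things now and then, are a little off and sometimes report something else, mostly with a low value. They report only what shows in the picture. A call takes as long as a camera call. They do not tell look-alikes from the thing itself.
- viewer.look_for(camera, name): "extent" ([left, top, width, height] as shares, 0 to 1, of the picture: columns of its width, rows of its height, round what is visible of it).
- viewer.outline_of(camera, name): "mask" (384x512 bool, what is visible of it) and "extent" ([left, top, width, height] as shares, 0 to 1, of the picture: columns of its width, rows of its height, round what is visible of it).
- viewer.pinpoint(camera, name): "xy" ([column, row] as shares, 0 to 1, of the picture: columns of its width, rows of its height: a listed point, or the origin of a listed thing).
The state is a dict: "time": time; "qpos": joint angles; "dq": joint speeds; "joint_efforts": joint torques, N m; "eef_pos": TCP position; "tcp_rot": TCP orientation; "contact_force": force on the tool from outside, world axes, zero at the start; "wrist_torque": the same for the moment, N m; "opening": opening from 0.0 (shut) to 1.0 (fully open); "finger_force": force on a finger pad.
Only numpy, scipy, OpenCV 4.12 (cv2) and the standard library are available. Lean on these libraries where they do the work, as an engineer would, in place of code of your own. Each camera call takes 0.05 s, during which the arm holds its last target. There are 200 camera calls.

## Task

The damping feet of the micromanipulator baseplate are about to be changed: stand the lever jack on the table with its saddle centred under the round lift pad at the plate's near edge, and let go of it. Pump the handle once, fully down and all the way up again, to bed the saddle in, then press the handle fully down a second time and finish while holding it down, so that the jack alone keeps the plate raised. Do not push on the baseplate itself, and leave everything else on the table where it is.

Things in the scene. Friction and masses are not known exactly. Their poses are not given: they have to be found in the camera images.
- jack: Loose lever jack, 0.8 kg. Origin: under the centre of its block; +x towards the saddle, handle slopes up to -x, z up. Base plate 12 mm thick, x -130..90, y +-35 mm. Block (grip here, near the centre of mass): 40 mm in x, 36 mm wide in y, top at 64 mm. Round saddle housing, radius 21, top at 38 mm, at x = 70 mm.
- jack_saddle (a point): Centre of the top face of the jack's round steel saddle (radius 16 mm), at x = 70, y = 0, z = 52 mm in the jack's frame with the handle up. It rises 48 mm per rad of handle travel, 24 mm in all.
- handle_paddle (a point): Centre of the upper face of the flat rubber paddle (40 mm along the handle, 50 mm across, 10 mm thick) at the handle's end: press here. It swings at 95 mm radius about the pivot at x = -14, y = 0, z = 48 mm in the jack's frame; slope above level = 0.55 rad minus handle; the upper face lies 5 mm above the line from the pivot, square to it.
- handle (a joint): Handle angle, rad: 0 = up (a spring returns it when let go), 0.50 = fully down at its stop. Pressing it down raises the saddle; nothing latches, so the load sinks back when it is let go. Pressing force at the paddle: 2 to 6 N without load, 7 to 15 N with the plate's load.
- stand: White baseplate with two micromanipulators: 220 x 280 x 12 mm, top at 80 mm, on rubber feet, pivoted at its far edge, fixed to the table. Origin on the table 45 mm in front of the middle of its near edge; x into the plate, y along that edge, z up; yaw within 0.15 rad. Manipulators: x above 100 mm, up to 225 mm high. A plain square tab at y = -122 mm is not the lift point.
- lift_pad (a point): Marked lift point: centre of the underside of a round pad (radius 14 mm) under a round-ended steel lug (radius 22 mm, round button on top, 84 mm high) at the plate's near edge. Stand frame at rest: x = 0, z = 64 mm, y -40..40 mm; axes as the stand's. 12 mm over the lowered saddle; rises to 76 mm when jacked fully. Clear table before it: bring the jack in low along +x, saddle first, turned like the stand.
- tip_box: Bystander, loose: closed grey box, 120 x 85 x 55 mm high. Origin at the centre of its underside.
- spare_foot: Bystander, loose: black rubber cylinder, 36 mm diameter, 30 mm high, standing beside the jack's place at the plate's front edge. Origin at the centre of its underside.
- flask: Bystander, loose: clear closed bottle, 68 mm diameter, 130 mm high. Origin at the centre of its underside.
- jar: Bystander, loose: amber jar with white cap, 64 mm diameter, 70 mm high. Origin at the centre of its underside.
- dish: Bystander, loose: flat clear dish, 90 mm diameter, 16 mm high. Origin at the centre of its underside.
- puck: Bystander, loose: aluminium cylinder, 50 mm diameter, 40 mm high. Origin at the centre of its underside.
Not all that is in view belongs to the job. There is more than one size of the jack; the job needs the middle-sized.

How it is judged:
On the way, in this order (a step that is already met when the one before it is completed fails the run):
1. the jack stands on the table, let go, its saddle centred under the lift pad, handle up (horizontal distance between jack_saddle and lift_pad below 0.01 m and height (world z) of jack below 0.004 m and angle between jack's own z axis and vertical below 0.05 rad and value of joint handle below 0.08 rad and contact force between the fingers and jack below 0.2 N), for 0.2 s.
2. first stroke: the handle is pressed fully down and the saddle lifts the plate (horizontal distance between jack_saddle and lift_pad below 0.01 m and value of joint handle above 0.43 rad and height (world z) of lift_pad above 0.071 m), for 0.1 s.
3. the handle comes all the way up and the plate is down again (value of joint handle below 0.08 rad and height (world z) of lift_pad below 0.0655 m), for 0.1 s.
At the end, for the whole second after the job is handed in: Jack flat on the table (tilt < 0.05 rad, z < 4 mm), saddle within 10 mm of the lift pad's centre in plan; fingers press the jack (> 1 N) and hold the handle still beyond 0.43 rad; saddle bears > 3 N of the plate, lift pad above 71 mm; the robot does not touch the baseplate (all of step 2 and height (world z) of jack below 0.004 m and angle between jack's own z axis and vertical below 0.05 rad and contact force between the fingers and jack above 1 N and contact force between jack and stand above 3 N and contact force between each of the arm, the fingers and stand below 0.5 N and velocity of joint handle between -0.1 and 0.1 rad/s); the arm keeps its last pose, push and grip.
It fails at once if the robot pushes on the baseplate with more than 8 N (contact force between any of the arm, the fingers and stand above 8 N).
It fails at once if the baseplate is heaved up beyond what the jack does (height (world z) of lift_pad above 0.082 m).
It fails at once if a bystander is moved more than 25 mm (distance of any of tip_box, spare_foot, flask, jar, dish, puck from where it was at the start of the episode above 0.025 m).
It also fails if it takes over 64 s, if anything falls off the work surface, if the arm or the gripper's body presses on something with over 40 N, if the wrist force passes 120 N, or if a joint passes its speed limit or range.

## Working session

There is one attempt and no reset: what is moved stays moved. The work goes in short steps, Python scripts to look and compute and a shell command to move; the robot and the scene stay as the last step left them, time stands still between calls to the robot, and variables do not carry over. Pictures are saved under pics/ and viewed, at most 10 in all, crops included, and the job is handed in when it is done.

```bash
mkdir -p pics; cat > h.py <<'E'
import numpy as np, cv2
from plant import get_state, viewer, ctrl
from scipy.spatial.transform import Rotation as R
def cam(n):
    p=viewer.camera_params(n); s=get_state()
    f=192/np.tan(np.radians(p['fov_y'])/2)
    if 'hand_eye' in p:
        T=np.eye(4);T[:3,:3]=R.from_quat(s['tcp_rot']).as_matrix();T[:3,3]=s['eef_pos'];T=T@np.array(p['hand_eye'])
    else:
        T=np.eye(4);a=np.array(p['attitude'],float)
        T[:3,:3]=R.from_quat(a).as_matrix() if a.size==4 else (a if a.shape==(3,3) else R.from_euler('xyz',a).as_matrix());T[:3,3]=p['xyz']
    return f,p['cx'],p['cy'],T,p
def ray(c,u,v,z):
    f,cx,cy,T,_=c; d=T[:3,:3]@np.array([(u-cx)/f,-(v-cy)/f,-1]); o=T[:3,3]
    return o+d*(z-o[2])/d[2]
def proj(c,P):
    f,cx,cy,T,_=c; q=T[:3,:3].T@(np.array(P)-T[:3,3]); return cx+f*q[0]/-q[2], cy-f*q[1]/-q[2]
E
python3 - <<'E'
from h import *
for n in ['scene','top']:
    im=viewer.read_camera(n);cv2.imwrite(f'pics/{n}0.png',im); print(n,cam(n)[4])
    for t in ['jack','jack_saddle','handle_paddle','lift_pad','stand','tip_box','spare_foot','flask','jar','dish','puck']:
        try: print(t,[(round(d['confidence'],2),(np.array(d['xy'])*[512,384]).round(1).tolist()) for d in viewer.pinpoint(n,t)])
        except Exception as e: print(t,e)
print(cam('wrist')[4],get_state())
a=cv2.imread('pics/scene0.png');b=cv2.imread('pics/top0.png')
cv2.imwrite('pics/both.png',cv2.resize(np.vstack([a,b]),None,fx=.78,fy=.78))
E
```

```text
scene {'fov_y': 47.55276551413293, 'cx': 255.90090088351496, 'cy': 192.47302797288873, 'xyz': array([1.05827159, 0.59801462, 1.35582402]), 'attitude': array([0.09553317, 0.29202918, 0.89734087, 0.31681499])}
jack [(0.95, [191.6, 109.0]), (0.62, [232.6, 176.5]), (0.59, [252.9, 132.1])]
jack_saddle [(0.51, [221.9, 181.4]), (0.47, [193.5, 110.2])]
handle_paddle [(0.66, [186.2, 68.1]), (0.58, [249.3, 147.0]), (0.45, [255.2, 110.2]), (0.4, [201.7, 199.7])]
lift_pad [(0.52, [240.1, 251.6])]
stand [(0.76, [239.6, 257.3])]
tip_box [(0.97, [341.1, 277.6])]
spare_foot [(0.51, [261.9, 284.6])]
flask [(0.91, [372.9, 321.6]), (0.16, [242.6, 254.9])]
jar [(0.6, [198.1, 201.4])]
dish [(0.85, [301.3, 311.4])]
puck [(0.52, [211.8, 153.1])]
top {'fov_y': 54.934843230143386, 'cx': 254.27095190511156, 'cy': 193.06114837610278, 'xyz': array([ 0.22772646, -0.12924264,  1.28934922]), 'attitude': array([-0.07266861,  0.07964536,  0.71989007, -0.68566332])}
jack [(0.91, [417.2, 215.9]), (0.66, [303.4, 222.5]), (0.64, [294.2, 196.2]), (0.58, [340.0, 256.4])]
jack_saddle [(0.56, [288.2, 176.8]), (0.49, [396.4,
[... 954 characters left out ...]
time': 1.2, 'qpos': array([-1.48298109e+00,  2.86277107e-01,  1.57671456e+00, -1.62035327e-05,
        1.27858662e+00, -1.49987332e-01]), 'dq': array([ 0.00011979,  0.00016676, -0.00135119,  0.00031609, -0.00053816,
        0.00190824]), 'joint_efforts': array([-4.96811663e-04, -4.05966711e+01, -2.92939210e+01, -1.77384250e-04,
        5.33581751e-04, -7.90000001e-06]), 'eef_pos': array([ 0.15903986, -0.65597862,  0.23133225]), 'tcp_rot': array([ 9.92939290e-01,  1.18623637e-01, -7.97783229e-06,  6.93771541e-06]), 'contact_force': array([ 0.26506718, -0.47270091, -0.05259848]), 'wrist_torque': array([-0.00137128,  0.03012062,  0.02976865]), 'finger_force': 0.0, 'opening': 0.9998635211389714}
```

View pics/both.png

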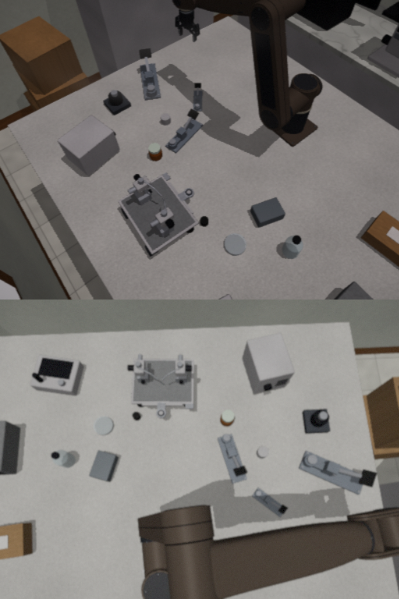

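```bash
python3 - <<'E'
from h import *
c=cam('top')
for n,u,v,z in [('j1',417.2,215.9,0),('j2',303.4,222.5,0),('j3',294.2,196.2,0),('j4',340,256.4,0),('s1',396.4,202.3,.052),('s3',288.2,176.8,.052),('s4',332.6,249.6,.052),('p1',468.9,227.9,.1),('p3',303.5,218.3,.1),('p4',359.8,268.2,.1),('lift',207.1,142.5,.064),('stand',209.9,152.7,0),('tip',135,215,0),('foot',177.4,155.5,0),('flask',87.5,208.9,0),('jar',291.5,154.4,0),('dish',133.9,161.8,0),('puck',332.4,200.1,0)]:
    print(n,ray(c,u,v,z).round(3))
a=cv2.imread('pics/top0.png')[130:290,100:500]
cv2.imwrite('pics/tc.png',cv2.resize(a,None,fx=2,fy=2,interpolation=2))
E
```

```text
j1 [ 0.4  -0.72 -0.  ]
j2 [ 0.396 -0.316  0.   ]
j3 [ 0.492 -0.291  0.   ]
j4 [ 0.272 -0.433  0.   ]
s1 [ 0.443 -0.632  0.052]
s3 [ 0.551 -0.269  0.052]
s4 [ 0.294 -0.399  0.052]
p1 [ 0.339 -0.836  0.1  ]
p3 [ 0.397 -0.303  0.1  ]
p4 [ 0.229 -0.469  0.1  ]
lift [0.685 0.008 0.064]
stand [0.669 0.006 0.   ]
tip [0.451 0.275 0.   ]
foot [0.664 0.124 0.   ]
flask [0.481 0.442 0.   ]
jar [ 0.648 -0.292  0.   ]
dish [0.647 0.282 0.   ]
puck [ 0.471 -0.426  0.   ]
```

The combined picture shows the stand at scene px (240,257) and top px (209,152). The jack look-alikes in the top view are big (417,216), saddle to paddle about 229 mm; middle (294,196), about 158 mm; and small (340,256), about 95 mm. The description gives 162 mm, so I choose the one at (294,196). I'll check it in a close crop.

View pics/tc.png

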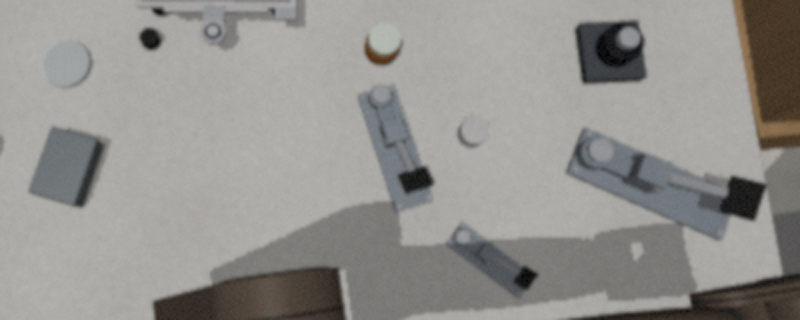

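```bash
python3 - <<'E'
from h import *
s=get_state()
r=R.from_quat(s['tcp_rot']).as_matrix();print(r.round(3))
# shift for wrist view over jack block (0.483,-0.284)
for t in [(0.42,-0.30,.30),(0.483,-0.284,.30)]: print(r.T@(np.array(t)-s['eef_pos']))
print(ctrl.pinch_z)
E
```

```text
[[ 0.972  0.236 -0.   ]
 [ 0.236 -0.972 -0.   ]
 [-0.     0.    -1.   ]]
[ 0.33747334 -0.28448451 -0.06867704]
[ 0.40246948 -0.28519318 -0.06867818]
0.0187
```

The crop confirms the middle jack at crop (395,145), saddle (380,97). The jar at (383,42) stands just ahead of it, and the round lug button is at (213,30). The tool is already nearly aligned in yaw.

```bash
python3 -m handwheel '[[[0.0854,0.029,-0.0237,-0.005,0],[0.0854,0.029,-0.0237,-0.005,0],[0.0854,0.029,-0.0237,-0.005,0],[0.0854,0.029,-0.0237,-0.005,0],[0.0854,0.029,-0.0237,-0.005,0],[0.0854,0.029,-0.0237,-0.005,0],[0.0854,0.029,-0.0237,-0.005,0],[0.0854,0.029,-0.0237,-0.005,0],[0.0854,0.029,-0.0237,-0.005,0],[0.0854,0.029,-0.0237,-0.005,0],[0.0854,0.029,-0.0237,-0.005,0],[0.0854,0.029,-0.0237,-0.005,0]]]'
python3 -m handwheel '[[[0.0854,0,0,0,0],[0.0854,0,0,0,0],[0.0854,0,0,0,0]]]'
python3 - <<'E'
from h import *
c=cam('wrist');im=viewer.read_camera('wrist');cv2.imwrite('pics/w1.png',im)
for t,z in [('jack',0),('jack_saddle',.052),('handle_paddle',.1),('jar',0)]:
    for d in viewer.pinpoint('wrist',t):
        uv=np.array(d['xy'])*[512,384];print(t,round(d['confidence'],2),uv.round(1),ray(c,*uv,z).round(4))
print(cam('top')[4]['xyz'])
E
```

```text
time: 2.2
eef_pos: [0.431, -0.296, 0.2919]
tcp_rot: [0.993, 0.119, 0.0, 0.0]
contact_force: [0.4, -0.1, 0.2]
opening: 1.002
finger_force: 0.0
time: 2.45
eef_pos: [0.4301, -0.2978, 0.2913]
tcp_rot: [0.993, 0.119, -0.0, 0.0]
contact_force: [0.6, -0.6, 0.4]
opening: 1.0
finger_force: 0.0
jack 0.93 [321.7 278.7] [ 0.2693 -0.4371  0.    ]
jack 0.62 [265.1 107.3] [ 0.4879 -0.296   0.    ]
jack_saddle 0.78 [306.  262.8] [ 0.3139 -0.3923  0.052 ]
jack_saddle 0.75 [264.2  38.6] [ 0.5576 -0.276   0.052 ]
handle_paddle 0.71 [358.2 340.4] [ 0.2522 -0.4681  0.1   ]
[ 0.22772646 -0.12924264  1.28934922]
```

View pics/w1.png

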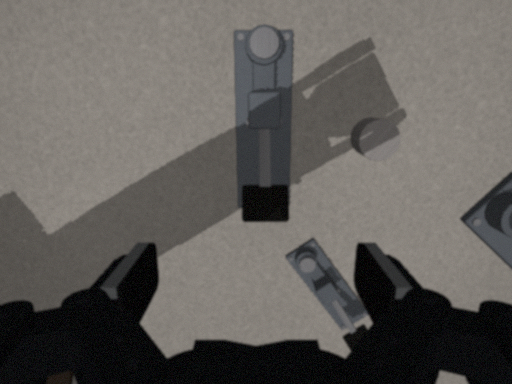

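The wrist view shows the middle jack upright: saddle at (264,43), block top around (264,109), paddle (265,203), front plate corners at (235,30) and (293,30).

```bash
python3 - <<'E'
from h import *
c=cam('wrist');s=get_state();r=R.from_quat(s['tcp_rot']).as_matrix()
S=ray(c,264,43.5,.052);P=ray(c,265,203,.1);A=ray(c,235,30,.012);B=ray(c,293,30,.012)
L=ray(c,237,180,.012);Rr=ray(c,290,180,.012);T=ray(c,264,109,.064)
for n,p in zip('SPABLRT',[S,P,A,B,L,Rr,T]): print(n,p.round(4),'tool',(r.T@(p-s['eef_pos'])).round(4))
print(np.linalg.norm(A-B),np.linalg.norm((S-P)[:2]))
for a,b in[(S,P),(A,L),(B,Rr)]:print('yaw',np.arctan2((a-b)[1],(a-b)[0]),end=' ')
print('toolyaw',np.arctan2(r[1,0],r[0,0]))
E
```

```text
S [ 0.5523 -0.278   0.052 ] tool [0.1243 0.0087 0.2389]
P [ 0.3939 -0.3171  0.1   ] tool [-0.0388  0.0098  0.191 ]
A [ 0.5643 -0.2411  0.012 ] tool [ 0.1446 -0.0243  0.2789]
B [ 0.5801 -0.3069  0.012 ] tool [0.1446 0.0433 0.2789]
L [ 0.3889 -0.2828  0.012 ] tool [-0.0357 -0.0247  0.279 ]
R [ 0.4051 -0.3506  0.012 ] tool [-0.0357  0.0449  0.279 ]
T [ 0.4867 -0.2939  0.064 ] tool [0.0568 0.0089 0.2269]
0.06764851819375181 0.16313333355418322
yaw 0.24223011682893894 yaw 0.23322632306722685 yaw 0.24450110259538338 toolyaw 0.23565066116676198
```

The sizes agree (width 68 mm against 70, saddle to paddle 163 against 162), and the jack's yaw matches the tool's. Before grasping, I'll look at the lug closely.

```bash
python3 -m handwheel '[[[0.0854,0.022,-0.0202,-0.003,0],[0.0854,0.022,-0.0202,-0.003,0],[0.0854,0.022,-0.0202,-0.003,0],[0.0854,0.022,-0.0202,-0.003,0],[0.0854,0.022,-0.0202,-0.003,0],[0.0854,0.022,-0.0202,-0.003,0],[0.0854,0.022,-0.0202,-0.003,0],[0.0854,0.022,-0.0202,-0.003,0],[0.0854,0.022,-0.0202,-0.003,0],[0.0854,0.022,-0.0202,-0.003,0],[0.0854,0.022,-0.0202,-0.003,0],[0.0854,0.022,-0.0202,-0.003,0]]]' >/dev/null
python3 -m handwheel '[[[0.0854,0,0,0,0],[0.0854,0,0,0,0],[0.0854,0,0,0,0]]]'
python3 - <<'E'
from h import *
c=cam('wrist');im=viewer.read_camera('wrist');cv2.imwrite('pics/w2.png',im)
np.savez('w2.npz',T=c[3])
for t,z in [('lift_pad',.064),('stand',0),('spare_foot',0)]:
    for d in viewer.pinpoint('wrist',t):
        uv=np.array(d['xy'])*[512,384];print(t,round(d['confidence'],2),uv.round(1),ray(c,*uv,z).round(4))
E
```

```text
time: 3.95
eef_pos: [0.6294, -0.0008, 0.3268]
tcp_rot: [0.993, 0.118, -0.001, 0.0]
contact_force: [-1.0, -0.3, 1.1]
opening: 1.001
finger_force: 0.0
lift_pad 0.57 [253.6 117.9] [0.6724 0.0123 0.064 ]
stand 0.55 [258.6 114.6] [0.6745 0.0061 0.    ]
spare_foot 0.7 [167.3  85.8] [0.6824 0.1354 0.    ]
spare_foot 0.59 [ 52.  216.8] [0.4546 0.2738 0.    ]
```

View pics/w2.png

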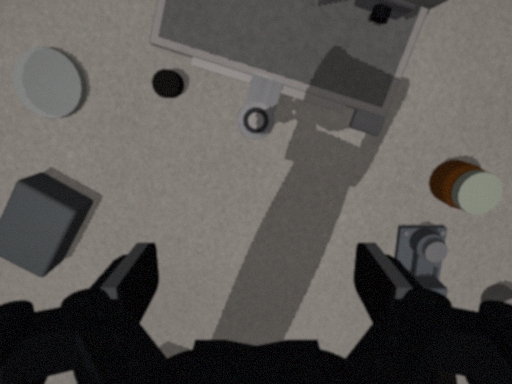

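The wrist view shows the round lug button at (256,121), the plate's near edge from (153,41) to (384,107), the spare foot at (168,83), and the plain square tab at (368,121).

```bash
python3 - <<'E'
from h import *
c=list(cam('wrist'));c[3]=np.load('w2.npz')['T']
B=ray(c,256,121,.084);print('button',B)
g=cv2.cvtColor(cv2.imread('pics/w2.png'),6)
E1=ray(c,153,40,.08);E2=ray(c,384,107,.08);print(E1,E2,np.linalg.norm(E1-E2))
e=E1-E2;yaw=np.arctan2(-e[0],e[1]);print('yaw',yaw)
x=np.array([np.cos(yaw),np.sin(yaw)]);y=np.array([-x[1],x[0]])
M=(E1+E2)[:2]/2-.045*x;print('stand',M,'button in stand',(B[:2]-M)@x,(B[:2]-M)@y)
K=ray(c,368,121,.08);print('tab',(K[:2]-M)@x,(K[:2]-M)@y)
F=ray(c,168,83,.03);print('foot',F,(F[:2]-M)@x,(F[:2]-M)@y)
J=ray(c,480,193,.07);print('jar',J)
cs=cam('scene');b=cv2.imread('pics/scene0.png');
print(proj(cs,B),proj(cam('top'),B))
E
```

```text
button [0.67092912 0.00894763 0.084     ]
[0.72823952 0.13779866 0.08      ] [ 0.72030445 -0.12967155  0.08      ] 0.26758789304863045
yaw -0.029658432549272043
stand [0.67929178 0.00539799] button in stand -0.008464238547682659 0.003300093416613125
tab 0.025408102839904072 -0.12169416533099242
foot [0.68693154 0.1274147  0.03      ] 0.0040181087507547165 0.12218960123926936
jar [ 0.64975003 -0.28640893  0.07      ]
(np.float64(241.4009392954958), np.float64(245.20556614220138)) (np.float64(206.18494264270666), np.float64(144.33112310445148))
```

```bash
python3 - <<'E'
from h import *
a=cv2.imread('pics/w2.png')[0:150,140:400]
cv2.imwrite('pics/w2c.png',cv2.resize(cv2.convertScaleAbs(a,alpha=1.5),None,fx=3,fy=3,interpolation=2))
E
```

```text
(no output)
```

View pics/w2c.png

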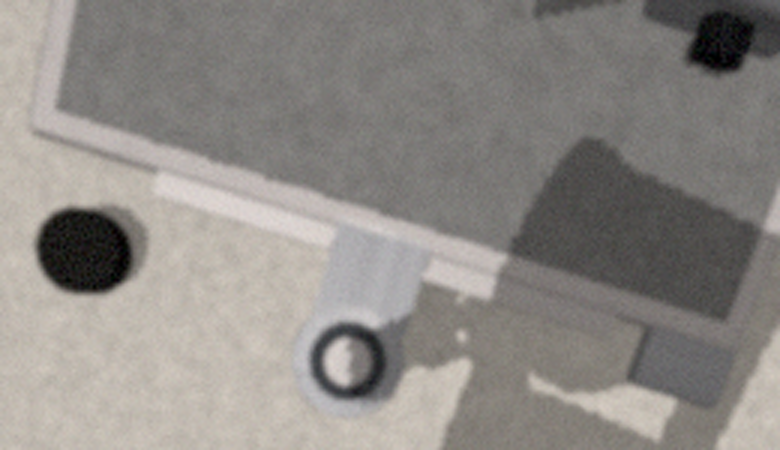

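```bash
python3 - <<'E'
from h import *
c=list(cam('wrist'));c[3]=np.load('w2.npz')['T']
B=ray(c,256,120,.084);print('button',B)
E1=ray(c,151,43,.08);E2=ray(c,385,113,.08);E0=ray(c,158.5,0,.08);print(E1,E2,np.linalg.norm(E1-E2))
e=E1-E2;yaw=np.arctan2(-e[0],e[1]);print('yaw',yaw,'side yaw',np.arctan2((E0-E1)[1],(E0-E1)[0]))
x=np.array([np.cos(yaw),np.sin(yaw)]);y=np.array([-x[1],x[0]])
M=(E1+E2)[:2]/2-.045*x;print('stand',M,'button in stand',(B[:2]-M)@x,(B[:2]-M)@y)
n1=ray(c,140+380/3,235/3,.08);print('lug dir',np.arctan2((n1-B)[1],(n1-B)[0]))
E
```

```text
button [0.67201992 0.00921143 0.084     ]
[0.72474767 0.13945517 0.08      ] [ 0.71423904 -0.13304742  0.08      ] 0.27270513527084334
yaw -0.03854430878618872 side yaw -0.03170195022301743
stand [0.67452678 0.00493794] button in stand -0.0026696753117219332 0.0041737076011032605
lug dir -0.019575031863455186
```

The pad is at about (0.673, 0.009) with stand yaw about -0.035. The button sits within 3 mm of the edge-derived position, so I'll go and grasp the jack block at (0.486, -0.294).

```bash
python3 -m handwheel '[[[0.0854,-0.0174,0.0209,0.0106,0],[0.0854,-0.0174,0.0209,0.0106,0],[0.0854,-0.0174,0.0209,0.0106,0],[0.0854,-0.0174,0.0209,0.0106,0],[0.0854,-0.0174,0.0209,0.0106,0],[0.0854,-0.0174,0.0209,0.0106,0],[0.0854,-0.0174,0.0209,0.0106,0],[0.0854,-0.0174,0.0209,0.0106,0],[0.0854,-0.0174,0.0209,0.0106,0],[0.0854,-0.0174,0.0209,0.0106,0],[0.0854,-0.0174,0.0209,0.0106,0],[0.0854,-0.0174,0.0209,0.0106,0]]]' >/dev/null
python3 -m handwheel '[[[0.0854,0,0,0.02,0],[0.0854,0,0,0.02,0],[0.0854,0,0,0.02,0],[0.0854,0,0,0,0],[0.0854,0,0,0,0]]]'
python3 - <<'E'
from h import *
c=cam('wrist');s=get_state();r=R.from_quat(s['tcp_rot']).as_matrix();im=viewer.read_camera('wrist');cv2.imwrite('pics/w3.png',im)
print((r.T@(np.array([.4857,-.2936,.027])-s['eef_pos'])).round(4))
for t,z in [('jack',0),('jack_saddle',.052),('handle_paddle',.1)]:
    for d in viewer.pinpoint('wrist',t):
        uv=np.array(d['xy'])*[512,384];p=ray(c,*uv,z);print(t,round(d['confidence'],2),uv.round(1),p.round(4),(r.T@(p-s['eef_pos'])).round(4))
E
```

```text
time: 5.57
eef_pos: [0.4848, -0.2927, 0.1392]
tcp_rot: [0.993, 0.118, -0.001, -0.001]
contact_force: [0.8, -0.9, -0.0]
opening: 0.996
finger_force: 0.0
[0.0009 0.0014 0.1122]
jack 0.7 [260.6 180. ] [ 0.4847 -0.2967  0.    ] [-0.0008  0.0042  0.1392]
jack_saddle 0.96 [255.9  90.2] [ 0.5564 -0.2753  0.052 ] [0.0739 0.0001 0.0871]
handle_paddle 0.71 [263.9 353.7] [ 0.3938 -0.3201  0.1   ] [-0.0948  0.0054  0.0394]
```

View pics/w3.png

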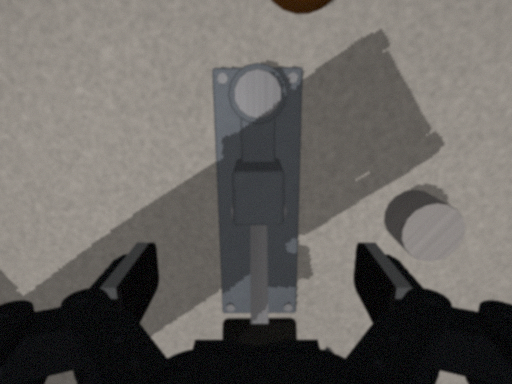

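The view shows the block at (258,192), midway between the fingers, with the puck clear at (435,232). I'll descend and close.

```bash
python3 -m handwheel '[[[0.0854,0.0005,0.0005,0.028,0],[0.0854,0.0005,0.0005,0.028,0],[0.0854,0.0005,0.0005,0.028,0],[0.0854,0.0005,0,0.028,0],[0.0854,0,0,0,0],[0.0854,0,0,0,0]]]'
python3 -m handwheel '[[[0.02,0,0,0,0],[0.02,0,0,0,0],[0.02,0,0,0,0],[0.02,0,0,0,0],[0.02,0,0,0,0],[0.02,0,0,0,0],[0.02,0,0,0,0],[0.02,0,0,0,0]]]' 60
```

```text
time: 6.27
eef_pos: [0.4878, -0.2933, 0.0278]
tcp_rot: [0.993, 0.119, -0.001, -0.001]
contact_force: [0.7, -0.5, 0.5]
opening: 1.002
finger_force: 0.0
time: 6.93
eef_pos: [0.489, -0.294, 0.03]
tcp_rot: [0.993, 0.118, 0.001, 0.0]
contact_force: [-0.9, 1.6, 4.5]
opening: 0.409
finger_force: 63.5
```

```bash
python3 -m handwheel '[[[0.02,0,0,-0.01,0],[0.02,0,0,-0.015,0],[0.02,0,0,0,3],[0.02,0,0,0,4.5],[0.02,0,0,0,5],[0.02,0,0,0,3],[0.02,0,0,0,0]]]'
python3 -m handwheel '[[[0.02,0,-0.015,0,0],[0.02,0,-0.025,0,0],[0.02,0,-0.03,0,0],[0.02,0,-0.034,0,0],[0.02,0,-0.034,0,0],[0.02,0,-0.034,0,0],[0.02,0,-0.034,0,0],[0.02,0,-0.034,0,0],[0.02,0,-0.03,0,0],[0.02,0,-0.025,0,0],[0.02,0,-0.014,0,0],[0.02,0,0,0,0]]]'
python3 - <<'E'
from h import *
s=get_state();r=R.from_quat(s['tcp_rot']).as_matrix();c=cam('wrist');im=viewer.read_camera('wrist');cv2.imwrite('pics/w4.png',im)
print(s['eef_pos'],np.arctan2(r[1,0],r[0,0]),s['contact_force'],s['opening'],r[2])
for d in viewer.pinpoint('wrist','jack_saddle'):
    uv=np.array(d['xy'])*[512,384];p=ray(c,*uv,.052+.022);print(d['confidence'],uv.round(1),(r.T@(p-s['eef_pos'])).round(4))
E
```

```text
time: 7.52
eef_pos: [0.4866, -0.2925, 0.0515]
tcp_rot: [1.0, -0.017, -0.002, -0.001]
contact_force: [-0.1, 0.2, -8.5]
opening: 0.413
finger_force: 61.9
time: 8.52
eef_pos: [0.4965, 0.0185, 0.0522]
tcp_rot: [1.0, -0.014, -0.001, -0.001]
contact_force: [0.3, 0.7, -8.8]
opening: 0.41
finger_force: 62.5
[0.49647046 0.01851163 0.05224639] -0.027794087984744923 [ 0.30879046  0.6911258  -8.84511727] 0.409974355301565 [-0.00271801 -0.00166639 -0.99999492]
```

View pics/w4.png

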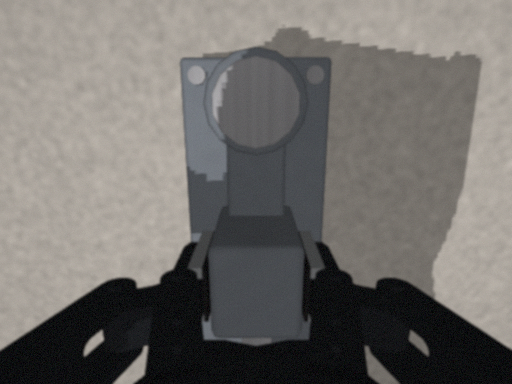

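The view shows the jack held level with its saddle disc centred at (256,101), base front corners (182,58) and (331,58), and the shadow is only from the gripper.

```bash
python3 - <<'E'
from h import *
s=get_state();r=R.from_quat(s['tcp_rot']).as_matrix();c=cam('wrist')
g=cv2.imread('pics/w4.png',0)
print(cv2.HoughCircles(cv2.medianBlur(g,5),cv2.HOUGH_GRADIENT,1,20,param1=60,param2=20,minRadius=35,maxRadius=60))
for n,u,v,z in [('sad',256,101,.074),('A',182,58,.034),('B',331,58,.034)]:
    print(n,(r.T@(ray(c,u,v,z)-s['eef_pos'])).round(4))
tgt=np.array([.673,.009,0]);print((r.T@(tgt-s['eef_pos'])).round(4))
E
```

```text
[[[254.5 101.5  44.4]]]
sad [ 0.0683 -0.0001 -0.0215]
A [ 0.0867 -0.0338  0.0184]
B [0.0867 0.034  0.0184]
[0.176  0.0017 0.0523]
```

```bash
python3 -m handwheel '[[[0.02,0,0,0.009,0],[0.02,0,0,0.009,0],[0.02,0.01,0,0,0],[0.02,0.014,0,0,0],[0.02,0.014,0,0,0],[0.02,0.014,0.001,0,0],[0.02,0.014,0.001,0,0],[0.02,0.014,0,0,0],[0.02,0.01,0,0,0],[0.02,0.006,0,0,0],[0.02,0,0,0,0],[0.02,0,0,0,0]]]'
python3 - <<'E'
from h import *
s=get_state();r=R.from_quat(s['tcp_rot']).as_matrix();c=cam('wrist');im=viewer.read_camera('wrist');cv2.imwrite('pics/w5.png',im)
print(s['eef_pos'],np.arctan2(r[1,0],r[0,0]))
print('pad in tool by estimate',(r.T@(np.array([.673,.009,.084])-s['eef_pos'])).round(4), 'px',proj(c,[.673,.009,.084]))
g=cv2.medianBlur(cv2.cvtColor(im,6),5)
print(cv2.HoughCircles(g,cv2.HOUGH_GRADIENT,1,20,param1=60,param2=20,minRadius=15,maxRadius=90))
E
```

```text
time: 9.62
eef_pos: [0.5937, 0.0098, 0.0345]
tcp_rot: [1.0, -0.017, -0.001, -0.0]
contact_force: [-0.6, -0.1, -8.3]
opening: 0.415
finger_force: 62.5
[0.59370408 0.009781   0.0345195 ] -0.03300527123138851
pad in tool by estimate [ 0.0792 -0.0018 -0.0496] px (np.float64(249.31348396059414), np.float64(59.291914170764755))
[[[246.5  59.5  54.1]
  [246.5  79.5  68.2]
  [249.5 276.5  61.5]
  [268.5  67.5  55.6]
  [ 11.5  51.5  42.2]
  [223.5  64.5  55.7]
  [266.5  87.5  49.1]
  [227.5  86.5  26.8]]]
```

View pics/w5.png

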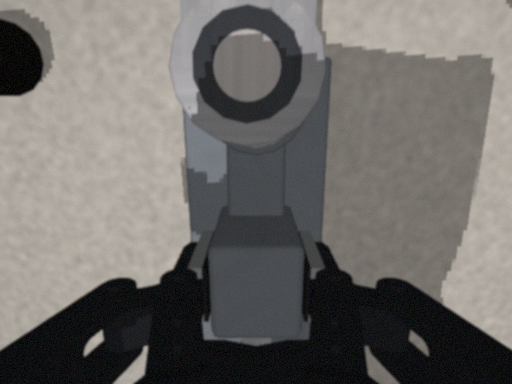

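The button ring is at (247,65), close to the predicted (249,59). That leaves about +9.5 mm in x and -2.4 mm in y, then down.

```bash
python3 -m handwheel '[[[0.02,0.0045,-0.001,0,0],[0.02,0.005,-0.0014,0,0],[0.02,0,0,0,0],[0.02,0,0,0.003,0],[0.02,0,0,0.003,0],[0.02,0,0,0,0],[0.02,0,0,0,0]]]'
python3 - <<'E'
from h import *
s=get_state();r=R.from_quat(s['tcp_rot']).as_matrix();c=cam('wrist');im=viewer.read_camera('wrist');cv2.imwrite('pics/w6.png',im)
print(s['eef_pos'],np.arctan2(r[1,0],r[0,0]),s['contact_force'])
d=cv2.threshold(cv2.medianBlur(cv2.cvtColor(im[0:140,160:340],6),5),70,255,1)[1]
n,l,st,ce=cv2.connectedComponentsWithStats(d)
print([(st[i].tolist(),ce[i]+[160,0]) for i in range(1,n) if st[i][4]>300])
E
```

```text
time: 10.25
eef_pos: [0.6044, 0.0121, 0.0301]
tcp_rot: [1.0, -0.016, 0.001, 0.0]
contact_force: [-1.3, 1.1, -1.5]
opening: 0.408
finger_force: 63.3
[0.60444655 0.01206614 0.03009159] -0.032575712341285736 [-1.33911644  1.06731673 -1.4747187 ]
[([42, 46, 111, 94, 4805], array([256.766077  ,  90.48137357]))]
```

The weight is on the table. Saddle at (0.6724, 0.0099) against the pad at (0.672, 0.0095), so I'll release and rise.

```bash
python3 -m handwheel '[[[0.06,0,0,0,0],[0.06,0,0,0,0],[0.0854,0,0,0,0],[0.0854,0,0,0,0],[0.0854,0,0,0,0],[0.0854,0,0,-0.01,0],[0.0854,0,0,-0.03,0],[0.0854,0,0,-0.035,0],[0.0854,0,0,-0.035,0],[0,0,0,-0.01,0],[0,0,0,0,0],[0,0,0,0,0]]]'
python3 - <<'E'
from h import *
s=get_state();r=R.from_quat(s['tcp_rot']).as_matrix();c=cam('wrist');im=viewer.read_camera('wrist');cv2.imwrite('pics/w7.png',im)
print(s['eef_pos'],np.arctan2(r[1,0],r[0,0]),r[2],s['contact_force'])
print('pad',(r.T@(np.array([.672,.0095,.084])-s['eef_pos'])).round(4), proj(c,[.672,.0095,.084]))
E
```

```text
time: 11.3
eef_pos: [0.6039, 0.012, 0.1499]
tcp_rot: [1.0, -0.016, 0.001, 0.0]
contact_force: [0.2, -0.4, -0.7]
opening: 0.604
finger_force: 0.0
[0.60393356 0.01200555 0.14989317] -0.0326852005303195 [ 1.55046863e-03  1.72208531e-04 -9.99998783e-01] [ 0.18776822 -0.44949367 -0.74802776]
pad [0.068  0.0003 0.066 ] (np.float64(256.56686224086104), np.float64(99.5958829057772))
```

View pics/w7.png

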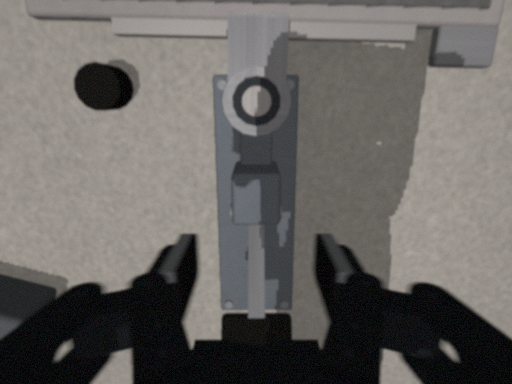

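The view shows the jack standing with the button centred at (257,100), base front corners (214,75) and (298,75), rear corners (222,309) and (291,309), and the paddle at (257,330).

```bash
python3 - <<'E'
from h import *
s=get_state();r=R.from_quat(s['tcp_rot']).as_matrix();c=cam('wrist')
for n,u,v,z in [('button',257,100,.084),('A',214,75,.012),('B',298,75,.012),('C',222,309,.012),('D',291,309,.012),('pad',257,330,.1)]:
    print(n,(r.T@(ray(c,u,v,z)-s['eef_pos'])).round(4))
E
```

```text
button [0.0678 0.0005 0.0639]
A [ 0.0863 -0.0336  0.1358]
B [0.0864 0.0334 0.1358]
C [-0.1298 -0.0332  0.1363]
D [-0.1298  0.0341  0.1362]
pad [-0.0833  0.0006  0.0482]
```

The saddle is at x=0.068 and the button at 0.0678, so it is centred within a millimetre. Next I go over the paddle with shut fingers.

```bash
python3 -m handwheel '[[[0,-0.02,0,0,0],[0,-0.03,0,0,0],[0,-0.03,0,0,0],[0,-0.014,0,0,0],[0,0,0,0,0],[0,0,0,0.02,0],[0,0,0,0.02,0],[0,0,0,0.004,0],[0,0,0,0,0],[0,0,0,0,0]]]'
```

```text
time: 12.18
eef_pos: [0.51, 0.0151, 0.1047]
tcp_rot: [1.0, -0.016, -0.001, -0.0]
contact_force: [0.8, -0.5, 0.7]
opening: -0.0
finger_force: 0.4
```

```bash
python3 -m handwheel '[[[0,0,0,0.0027,0],[0,-0.0025,0,0.004,0],[0,-0.0025,0,0.0041,0],[0,-0.002,0,0.0042,0],[0,-0.0021,0,0.0043,0],[0,0,0,0,0]]]'
python3 -m handwheel '[[[0,-0.0017,0,0.0045,0],[0,-0.0016,0,0.0045,0],[0,-0.0013,0,0.0046,0],[0,-0.0011,0,0.0046,0],[0,0,0,0,0]]]'
```

```text
time: 12.68
eef_pos: [0.5004, 0.0154, 0.0852]
tcp_rot: [1.0, -0.016, 0.0, 0.0]
contact_force: [2.1, -0.6, 0.8]
opening: 0.001
finger_force: 1.1
time: 13.1
eef_pos: [0.4955, 0.0155, 0.0685]
tcp_rot: [1.0, -0.016, 0.0, 0.0]
contact_force: [0.5, 0.3, 10.1]
opening: 0.001
finger_force: 5.1
```

```bash
python3 -m handwheel '[[[0,-0.001,0,0.0047,0],[0,-0.0007,0,0.0047,0],[0,0,0,0.002,0],[0,0,0,0,0],[0,0,0,0,0],[0,0,0,0,0]]]'
python3 - <<'E'
from h import *
s=get_state();print(s['eef_pos'],s['contact_force'])
c=cam('scene');im=viewer.read_camera('scene');cv2.imwrite('pics/s2.png',im)
E
```

```text
time: 13.6
eef_pos: [0.4939, 0.0155, 0.0578]
tcp_rot: [1.0, -0.016, 0.0, 0.0]
contact_force: [-0.8, -0.6, 10.9]
opening: 0.001
finger_force: 5.9
[0.49385078 0.01551967 0.05778564] [-0.81781377 -0.5979971  10.88006014]
```

```bash
python3 -m handwheel '[[[0,0,0,0.002,0],[0,0,0,0.001,0],[0,0,0,0,0],[0,0,0,0,0],[0,0,0,0,0]]]'
```

```text
time: 14.07
eef_pos: [0.4939, 0.0155, 0.0569]
tcp_rot: [1.0, -0.016, -0.001, 0.0]
contact_force: [-7.6, 0.9, 24.6]
opening: -0.001
finger_force: 12.4
```

The stop is felt at 24.6 N. I'll raise back along the arc and clear the paddle.

```bash
python3 -m handwheel '[[[0,0,0,-0.005,0],[0,0.0007,0,-0.0047,0],[0,0.001,0,-0.0047,0],[0,0.0012,0,-0.0046,0],[0,0.0014,0,-0.0046,0],[0,0.0017,0,-0.0045,0],[0,0.0018,0,-0.0045,0],[0,0.0021,0,-0.0043,0],[0,0.0021,0,-0.0042,0],[0,0.0022,0,-0.0041,0],[0,0.0023,0,-0.004,0],[0,0,0,-0.006,0]]]'
python3 -m handwheel '[[[0,0,0,-0.03,0],[0,0,0,-0.03,0],[0,0.03,0,0,0],[0,0.03,0,0,0],[0,0,0,0,0],[0,0,0,0,0]]]'
python3 - <<'E'
from h import *
s=get_state();r=R.from_quat(s['tcp_rot']).as_matrix();c=cam('wrist');im=viewer.read_camera('wrist')
for n,w in [('button',[.672,.0095,.084]),('paddle up',[.510,.0152,.102])]: print(n,proj(c,w))
a=cv2.imread('pics/s2.png')[160:320,140:340]
a=cv2.resize(a,None,fx=2,fy=2,interpolation=2); b=np.zeros((384,800-512,3),np.uint8)
cv2.imwrite('pics/w8.png',np.hstack([im,cv2.resize(a[60:300,:288],(288,384))*1]))
print(s['eef_pos'])
E
```

```text
time: 15.07
eef_pos: [0.5094, 0.0152, 0.108]
tcp_rot: [1.0, -0.016, -0.001, -0.0]
contact_force: [-0.2, -0.2, 0.0]
opening: 0.002
finger_force: 0.0
time: 15.57
eef_pos: [0.5701, 0.0131, 0.1682]
tcp_rot: [1.0, -0.016, -0.001, -0.0]
contact_force: [-0.9, 0.0, -1.3]
opening: 0.002
finger_force: 0.0
button (np.float64(256.52410300563787), np.float64(43.70649230051853))
paddle up (np.float64(255.82540345049557), np.float64(285.2646886545671))
[0.5701319  0.01306248 0.16823518]
```

View pics/w8.png

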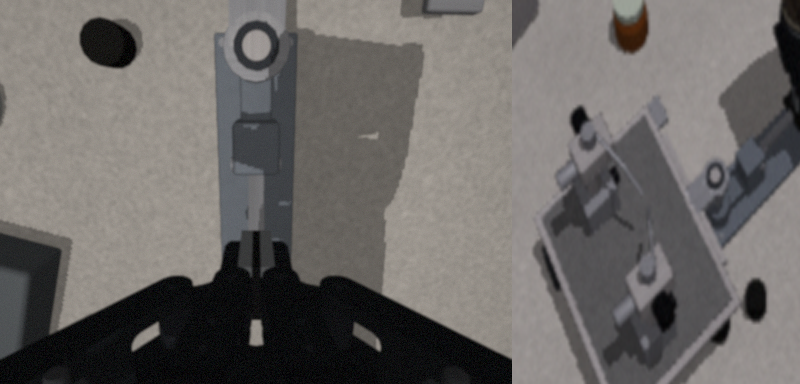

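The button is at (257,44), exactly as predicted, and the jack's front corners are at (216,33) and (296,33). I'll check that it hasn't crept.

```bash
python3 - <<'E'
from h import *
s=get_state();r=R.from_quat(s['tcp_rot']).as_matrix();c=cam('wrist')
for n,u,v,z in [('button',257,44,.084),('A',216,33,.012),('B',296,33,.012),('blk',256,124,.064)]:
    p=ray(c,u,v,z);print(n,p.round(4),(r.T@(p-s['eef_pos'])).round(4))
E
```

```text
button [0.6706 0.0094 0.084 ] [0.1018 0.0005 0.0835]
A [0.6901 0.0425 0.012 ] [ 0.1204 -0.0332  0.1555]
B [ 0.688  -0.0236  0.012 ] [0.1204 0.033  0.1555]
blk [0.6193 0.0117 0.064 ] [ 5.040e-02 -1.000e-04  1.036e-01]
```

```bash
python3 -m handwheel '[[[0,-0.03,0,0,0],[0,-0.03,0,0,0],[0,0,0,0.028,0],[0,0,0,0.028,0],[0,0,0,0.008,0],[0,0,0,0,0],[0,0,0,0,0]]]'
```

```text
time: 16.2
eef_pos: [0.5093, 0.0152, 0.1045]
tcp_rot: [1.0, -0.016, -0.0, -0.0]
contact_force: [0.1, 0.3, 1.3]
opening: -0.001
finger_force: 0.2
```

The jack hasn't crept (saddle 0.1004, button 0.1018). Now the second stroke.

```bash
python3 -m handwheel '[[[0,0,0,0.0027,0],[0,-0.0025,0,0.004,0],[0,-0.0025,0,0.0041,0],[0,-0.002,0,0.0042,0],[0,-0.0021,0,0.0043,0],[0,-0.0017,0,0.0045,0],[0,-0.0016,0,0.0045,0],[0,-0.0013,0,0.0046,0],[0,-0.0011,0,0.0046,0],[0,-0.001,0,0.0047,0],[0,-0.0007,0,0.0047,0],[0,0,0,0.002,0]]]'
python3 -m handwheel '[[[0,0,0,0.001,0],[0,0,0,0.001,0],[0,0,0,0,0],[0,0,0,0,0],[0,0,0,0,0],[0,0,0,0,0]]]'
```

```text
time: 17.2
eef_pos: [0.4952, 0.0153, 0.0573]
tcp_rot: [1.0, -0.016, 0.002, 0.0]
contact_force: [-0.5, 0.3, 18.5]
opening: -0.003
finger_force: 9.5
time: 17.7
eef_pos: [0.4952, 0.0153, 0.0571]
tcp_rot: [1.0, -0.016, 0.001, 0.0]
contact_force: [-3.6, 0.9, 21.9]
opening: 0.004
finger_force: 10.7
```

The handle is steady on its stop at 22 N, with the same load as in the first stroke, so I'm handing in.

```bash
python3 -c "
from plant import sign_off,get_state
print(sign_off())"
```

```text
the job is handed in; nothing more can be done
None
```

The middle-sized jack stands let go with its saddle about 1 mm from the lift pad's centre. I pumped the handle once fully, pressed it down again, and handed the job in holding it on its stop at about 22 N; no verdict came back, and the plate's raised height was inferred from paddle height and force rather than measured.

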